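# Sweep the screw caps off the sorting tray's board into its trough

## Task

Sweep the three white screw caps across the blue sorting tray with your fingertips, over the board's open edge and down into the tray's trough. Slide them only: do not pinch, lift or press hard on them. Leave the small amber vial standing where it is among them, and everything else on the counter alone.

Things in the scene. Friction and masses are not known exactly. Their poses are not given: they have to be found in the camera images.
- tray: Fixed blue tray, origin on the counter (z = 0); mm in its frame: x along the trough, y from board to trough. Board: x -134..134, y -124..90, face 40 high, lip on three sides 6 thick, top 52 high; open edge without lip at y = 90. Trough beyond it: inside x -134..134, y 90..164, grey floor 6 high, outer walls 6 thick, top 52 high. Yaw within 0.3 rad of 0, so the trough is on the robot's left.
- cap_a_center (a point): White ribbed screw cap lying flat on the tray's board, a solid disc 38 mm in diameter and 15 mm high, about 12 g, free to slide; this point is its centre, 7.5 mm above its underside.
- cap_b_center (a point): White ribbed screw cap lying flat on the tray's board, a solid disc 38 mm in diameter and 15 mm high, about 12 g, free to slide; this point is its centre, 7.5 mm above its underside.
- cap_c_center (a point): White ribbed screw cap lying flat on the tray's board, a solid disc 38 mm in diameter and 15 mm high, about 12 g, free to slide; this point is its centre, 7.5 mm above its underside.
- vial_mid (a point): Small amber vial with a black cap, 27 mm in diameter and 55 mm high, standing loose on the tray's board in line with the caps (caps and vial lie about 60 mm apart along the tray's x, none in another's way to the trough); point on its axis, half-way up. To be left alone.
- stock_bottle_mid (a point): White stock bottle with a green cap and label, 64 mm in diameter, 110 mm high, on the counter to the left; point half-way up. To be left alone.
- amber_bottle_mid (a point): Amber bottle with a white cap, 60 mm in diameter, 120 mm high, on the counter to the right; point half-way up. To be left alone.
- blue_jar_mid (a point): White jar with a blue cap, 60 mm in diameter, 85 mm high, on the counter beyond the tray; point half-way up. To be left alone.
- mortar_mid (a point): White ceramic mortar bowl, 90 mm across, 60 mm high, on the counter to the right; point half-way up. To be left alone.
- spatula_grip (a point): Spatula 180 mm long lying on the counter at the front left; point on its handle. To be left alone.
There are look-alikes about, which are no part of the job. Leave any yellow look-alike of the part that bears cap_b_center alone. What is shaped like the part that bears cap_a_center but purple is not meant.

How it is judged (in metres and radians):
At the end, for the whole second after the job is handed in: All three caps lie still in the trough, centres inside its outline (tray frame x -134..134, y 90..164 mm) and under 36 mm above the counter. The small vial stands upright (within 0.15 rad); it and all other named things are within 15 mm of where they began (x of cap_a_center in the frame of tray between -0.134 and 0.134 m and y of cap_a_center in the frame of tray between 0.09 and 0.164 m and z of cap_a_center in the frame of tray between 0 and 0.036 m and linear speed of each of cap_a, cap_b, cap_c below 0.02 m/s and x of cap_b_center in the frame of tray between -0.134 and 0.134 m and y of cap_b_center in the frame of tray between 0.09 and 0.164 m and z of cap_b_center in the frame of tray between 0 and 0.036 m and x of cap_c_center in the frame of tray between -0.134 and 0.134 m and y of cap_c_center in the frame of tray between 0.09 and 0.164 m and z of cap_c_center in the frame of tray between 0 and 0.036 m and angle between vial_mid's own z axis and vertical below 0.15 rad and distance of each of vial_mid, stock_bottle_mid, amber_bottle_mid, blue_jar_mid, mortar_mid, spatula_grip from where it was at the start of the episode below 0.015 m); the robot touches nothing.
It fails at once if a cap is lifted off the board (its centre more than 20 mm higher than when it lies flat on the board) (height (world z) of any of cap_a_center, cap_b_center, cap_c_center above 0.0675 m).
It fails at once if a cap is pinched or pressed hard (more than 20 N from the fingers) (contact force between the fingers and cap_a above 20 N or contact force between the fingers and cap_b above 20 N or contact force between the fingers and cap_c above 20 N).
It fails at once if the small amber vial is moved by more than 15 mm (distance of vial_mid from where it was at the start of the episode above 0.015 m).
It fails at once if a bottle, the jar, the mortar or the spatula on the counter is moved by more than 15 mm (distance of any of stock_bottle_mid, amber_bottle_mid, blue_jar_mid, mortar_mid, spatula_grip from where it was at the start of the episode above 0.015 m).
It also fails if it takes over 53 s, if anything falls off the work surface, if the arm or the gripper's body presses on something with over 40 N, if the wrist force passes 120 N, or if a joint passes its speed limit or range.

## Robot

A 6-joint arm with a two-finger parallel gripper is mounted at the origin on the work surface. World frame = base frame: x ahead of the robot, y to its left, z up, the work surface at z = 0. Lengths are in mm, angles in rad, forces in N, time in s.
With the tool pointing down it reaches from about 425 to 1125 mm from the base axis. Payload 14.9 kg.
Tool frame: the origin (TCP) lies between the finger pads; the fingertips stand 14 mm ahead of it and the grasp point (between the pads) lies 5 mm behind it; z points along the fingers, y is the line along which they close (so a half turn about z gives the same grasp; the last joint's range is limited). The gripper opens to 91 mm and grips with 3 to 60 N. Pads are 32 mm wide; open, the fingers measure 118 mm over their backs; the gripper's body (76 mm by 178 mm) begins 60 mm behind the grasp point.
Start: joints at [-1.237, 0.379, 1.734, -0, 1.028, -0.033], TCP at [251.038, -653.451, 227.932] pointing down, gripper open.
Joint ranges: [-2.77, 2.77], [-0.74, 2.19], [0, 2.66], [-1.06, 4.2], [0.31, 2.87], [-3.08, 3.08]. Speed limits (rad/s): [1.89, 1.89, 2.39, 3.14, 3.14, 3.14].

## Interface

Orientations are given as a unit quaternion [x, y, z, w].
In Python, from station import ctrl gives the robot as it stands.
- The arm moves only by the tool jog_arm, never from a script. Its argument "targets" is a list of rows, each an object of numbers: "wx", "wy", "wz": the turn, a rotation vector about the tool's x, y, z in degrees; "x", "y", "z": the shift along the tool's x, y, z in m; "hand": the closure, from 0 (fully open) to 1 (shut). In form: [{"wx": .., "wy": .., "wz": .., "x": .., "y": .., "z": .., "hand": ..}, ...]. A call has exactly 5 rows; each row is the pose to reach, as a shift and turn from the pose commanded when the call began, along the tool's axes at that moment; what a row does not reach only later rows make up. A row lasts 1/12 s, in which the tool goes at most 41.7 mm and 7.16 degrees, less where a joint would pass 70% of its speed; a pose out of reach is approached as far as the arm can. A call with a gripper value outside its range is refused whole. The fingers move at their own pace and stop on an object; the grip force is fixed at half the most. Time passes only in rows, so rows that repeat a pose let the fingers close, or fill a call up. It gives the time, the measured TCP pose, the force, the opening and the grip force at its end, in the units of the state.
- ctrl.get_state(): the state, without advancing time (a new reading comes with each control period).
- ctrl.camera(name): name is "scene" or "side" or "wrist"; returns a dict with "img" (420x560x3 uint8, blue, green, red), "K" (3x3 intrinsics, pixels), "camera_from_world" (4x4, takes a point from world to camera coordinates); the wrist camera has in their place "T_tool_cam" (4x4, takes a point from camera to tool coordinates, whose origin is the TCP and whose axes are the flange's). Camera axes: x right, y up, looking along -z (the intrinsics and any distortion apply to the point x, -y, -z); pixel columns grow to the right and rows downward; lengths in mm; the calibration is good to about 2 mm. A picture is of the moment at which its call begins: read the wrist's pose just before it. There is no depth.
- ctrl.sign_off(): hands the job in; it is judged then, once.
Trained networks look in a picture, given as the dict that the camera call returned (one of the last four; its "shot" number tells which), for a name from the list of things; names that differ only in an ending like _2 or _b are one class to them, and where a whole thing is asked for, a point or a joint stands for the part that bears it (a point fixed in the world has none). Each returns a list of dicts, best first, with "conf" (0 to 1); they miss things now and then, are a little off and sometimes report something else, mostly with a low value. They report only what shows in the picture. A call takes as long as a camera call. They do not tell look-alikes from the thing itself.
- ctrl.silhouettes(name, picture): "region" (420x560 bool, what is visible of it) and "box" ([centre column, centre row, width, height] in pixels, round what is visible of it).
The state is a dict: "time_s": time; "joints": joint angles; "joint_vel": joint speeds; "joint_efforts": joint torques, N m; "eef_pos": TCP position; "ee_rot": TCP orientation; "wrist_force": force on the tool from outside, world axes, zero at the start; "ft_torque": the same for the moment, N m; "grip_width": opening from 0.0 (shut) to 1.0 (fully open); "gripper_force": force on a finger pad.
Only numpy, scipy, OpenCV 4.12 (cv2) and the standard library are available. Lean on these libraries where they do the work, as an engineer would, in place of code of your own. Each camera call takes 0.05 s, during which the arm holds its last target. There are 200 camera calls.

## Working session

There is one attempt and no reset: what is moved stays moved. The work goes in short steps, Python scripts to look and compute and a tool call to move; the robot and the scene stay as the last step left them, time stands still between calls to the robot, and variables do not carry over. Pictures are saved under pics/ and viewed, at most 10 in all, crops included, and the job is handed in when it is done.

Besides the shell and the picture viewer there is one more tool, called after "Call:" in YAML: its name, and indented under it one key for each argument. jog_arm: Moves the arm, as the interface text tells. Its arguments: {"type":"object","properties":{"targets":{"type":"array","items":{"type":"object","properties":{"wx":{"type":"number"},"wy":{"type":"number"},"wz":{"type":"number"},"x":{"type":"number"},"y":{"type":"number"},"z":{"type":"number"},"hand":{"type":"number"}}}}},"required":["targets"]}

```bash
ls; mkdir -p pics
cat > h.py <<'E'
import numpy as np, cv2
from station import ctrl
def proj(c,P):
    M=np.array(c["camera_from_world"]);K=np.array(c["K"])
    p=(np.c_[np.atleast_2d(P),np.ones(len(np.atleast_2d(P)))]@M.T)[:,:3]
    q=np.c_[p[:,0],-p[:,1],-p[:,2]]@K.T
    return q[:,:2]/q[:,2:]
def back(c,uv,z):
    M=np.array(c["camera_from_world"]);K=np.array(c["K"])
    d=np.linalg.inv(K)@[uv[0],uv[1],1]; d=d*[1,-1,-1]
    R=M[:3,:3];o=-R.T@M[:3,3];w=R.T@d
    return o+w*(z-o[2])/w[2]
E
python3 - <<'E'
from h import *
s=ctrl.get_state();print(s)
for n in ["scene","side"]:
    c=ctrl.camera(n);cv2.imwrite(f"pics/{n}0.png",c["img"]);print({k:v for k,v in c.items() if k!="img"})
    for t in ["cap_a_center","vial_mid","tray"]:
        for r in ctrl.silhouettes(t,c):
            b=r["box"];print(n,t,round(r["conf"],2),np.round(b),[np.round(back(c,b[:2],z)) for z in (47.5,)], c["img"][r["region"]].mean(0).round())
E
```

```text
pics
{'time_s': 0.0, 'joints': array([-1.23730097e+00,  3.79386406e-01,  1.73479136e+00, -3.36102696e-05,
        1.02848479e+00, -3.32919259e-02]), 'joint_vel': array([ 0.00013044,  0.001095  , -0.00120824,  0.00015382, -0.00013546,
       -0.00068435]), 'joint_efforts': array([-1.57580784e-03, -7.63727689e+01, -4.34371805e+01,  6.50096079e-02,
        4.25145181e-02, -1.47753076e-04]), 'eef_pos': array([ 250.90033093, -653.0792016 ,  227.29849776]), 'ee_rot': array([ 9.83228742e-01,  1.82375860e-01, -9.42234820e-05, -5.26785107e-04]), 'wrist_force': array([-0.42037715,  0.60163755,  0.63009897]), 'ft_torque': array([-0.02260769, -0.01461747,  0.03471827]), 'gripper_force': 0.0, 'grip_width': 1.0039995347746835}
{'K': array([[417.9763848 ,   0.        , 282.66351653],
       [  0.        , 417.9763848 , 215.49916206],
       [  0.        ,   0.        ,   1.        ]]), 'camera_from_world': array([[ 2.85422497e-01,  9.58350591e-01, -9.90673906e-03,
        -1.77687904e+02],
       [-7.45365288e-01,  2.28463864e-01,  6.26286557e-01,
         3.65512401e+02],
       [ 6.02465423e-01, 
[... 779 characters left out ...]
       [ 1.24594238e-01,  6.19170763e-01,  7.75308869e-01,
        -1.37005967e+02],
       [-1.47705615e-01, -7.61116475e-01,  6.31573244e-01,
        -1.08031925e+03],
       [ 0.00000000e+00,  0.00000000e+00,  0.00000000e+00,
         1.00000000e+00]]), 'shot': 2}
side cap_a_center 0.71 [281. 210.   9.  12.] [array([549.,  38.,  48.])] [129. 134. 135.]
side cap_a_center 0.62 [322. 251.  15.  16.] [array([ 616., -134.,   48.])] [103.  60.  91.]
side vial_mid 0.7 [242. 211.  11.  14.] [array([448.,  53.,  48.])] [130. 131. 132.]
side vial_mid 0.47 [304. 191.   5.  24.] [array([628., 105.,  48.])] [58. 52. 64.]
side tray 0.72 [275. 204. 113.  89.] [array([540.,  62.,  48.])] [121.  72.  51.]
```

Run:
```python
import cv2,numpy as np
a=cv2.imread("pics/scene0.png")[130:310,200:440];b=cv2.imread("pics/side0.png")[130:310,160:400]
v=np.vstack([cv2.resize(x,None,fx=3.33,fy=3.33,interpolation=3)[:] for x in (a,)])
cv2.imwrite("pics/sc.png",v)
cv2.imwrite("pics/sd.png",cv2.resize(b,None,fx=3.33,fy=3.33,interpolation=3))
```

```text
(no output)
```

View pics/sc.png

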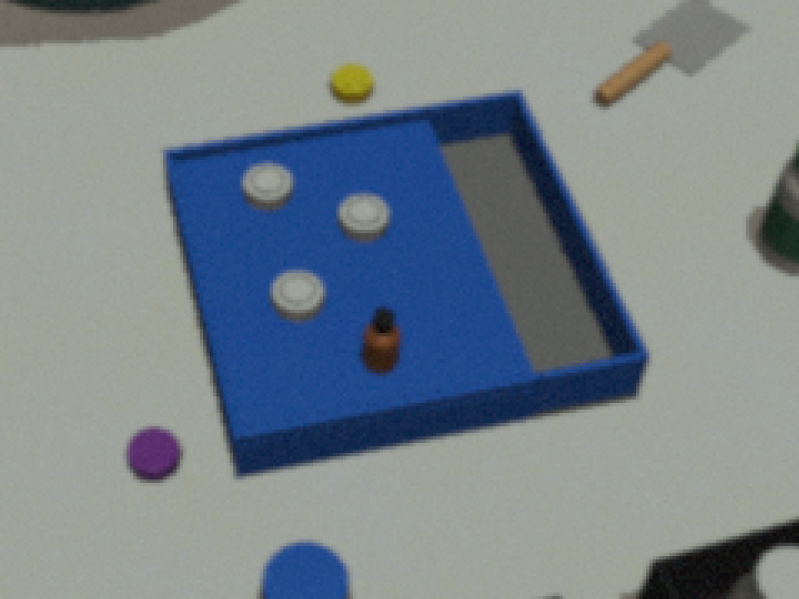

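View pics/sd.png

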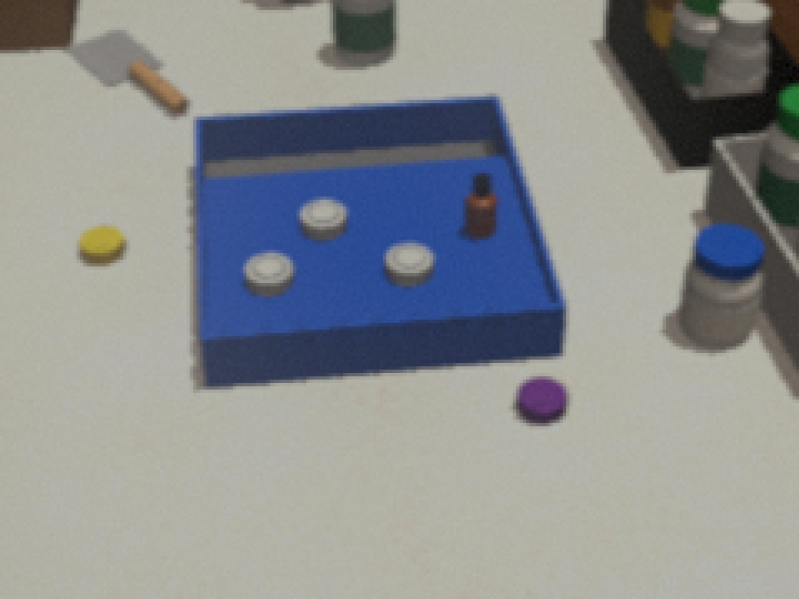

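View pics/scene0.png

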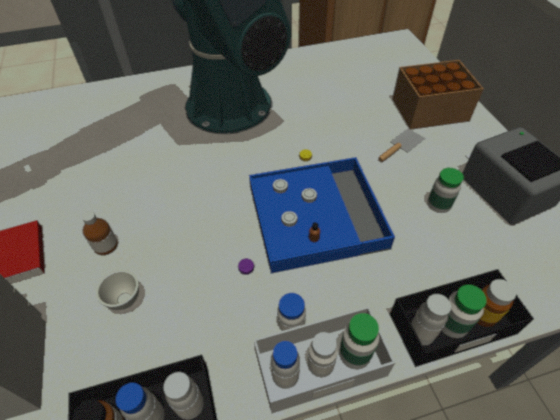

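The tray holds the three white caps, in the scene picture at (280,185), (309,194) and (289,218), with the vial at (314,232). The yellow (305,155) and purple (246,266) look-alikes lie outside the tray on the counter. The targets are the three white discs on the blue board, and both enlarged crops show this clearly.

```bash
cat > m.py <<'E'
from h import *
from scipy.optimize import least_squares
S=3.33
cs=[ctrl.camera("scene"),ctrl.camera("side")]
off=[(200,130),(160,130)]
cor=[[(165,151),(520,93),(647,352),(238,437)],[(202,336),(195,118),(498,97),(563,310)]]
# tray corners order: (-140,-130),(-140,170),(140,170),(140,-130)
L=np.array([(-140,-130),(-140,170),(140,170),(140,-130)])
px=[np.array(cor[i])/S+off[i] for i in (0,1)]
def W(p):
    c,s=np.cos(p[2]),np.sin(p[2]);return np.c_[L@np.array([[c,s],[-s,c]])+p[:2],np.full(4,52)]
f=lambda p:np.r_[(proj(cs[0],W(p))-px[0]).ravel(),(proj(cs[1],W(p))-px[1]).ravel()]
r=least_squares(f,[560,80,0]);p=r.x;print("tray",p.round(3));print(r.fun.round(1))
c,s=np.cos(p[2]),np.sin(p[2]);R=np.array([[c,-s],[s,c]])
caps=[[(267,186),(363,217),(298,295)],[(269,273),(323,218),(409,263)]]
for i in (0,1):
    for q in caps[i]:
        q=np.array(q)/S+off[i]
        im=cs[i]["img"].astype(int);x,y=np.round(q).astype(int)
        w=im[y-13:y+14,x-13:x+14]; m=(w[...,2]>90)&(w[...,0]-w[...,2]<50)
        n,lab,st,ce=cv2.connectedComponentsWithStats(m.astype(np.uint8)); k=1+np.argmin(np.hypot(*(ce[1:]-13).T))
        u=ce[k]+[x-13,y-13]; b=back(cs[i],u,48.)
        print(i,st[k,4],u.round(1),b.round(),"tray",(R.T@(b[:2]-p[:2])).round(1))
for i,q in ((0,(381,350)),(1,(481,220))):
    u=np.array(q)/S+off[i];b=back(cs[i],u,57);print("vial",b.round(),(R.T@(b[:2]-p[:2])).round(1))
E
python3 m.py
```

```text
tray [ 5.30975e+02  9.84500e+01 -6.80000e-02]
[-0.8 -0.5  0.3 -1.1  1.5  1.7 -1.4  0.9 -1.3  0.8 -1.1 -0.6 -0.3 -1.
  0.9 -1.1]
0 139 [280.  184.4] [437.  48.  48.] tray [-90.7 -56.2]
0 145 [308.9 193.7] [490. 110.  48.] tray [-42.2   9. ]
0 166 [288.9 217.2] [548.  39.  48.] tray [ 21.3 -58.5]
1 123 [240.3 210.5] [444.  55.  48.] tray [-83.8 -49.5]
1 106 [256.6 194.1] [497. 117.  48.] tray [-35.1  15.9]
1 116 [282.4 207.5] [555.  45.  48.] tray [ 28.1 -51.8]
vial [624.  78.  57.] [ 93.8 -14.4]
vial [622.  70.  57.] [ 92.4 -21.8]
```

```bash
cat >> h.py <<'E'
from scipy.spatial.transform import Rotation as Ro
T=np.array([530.975,98.45,-0.068])
def t2w(x,y):
    c,s=np.cos(T[2]),np.sin(T[2]);return T[0]+c*x-s*y,T[1]+s*x+c*y
def w2t(b):
    c,s=np.cos(T[2]),np.sin(T[2]);d=np.array(b[:2])-T[:2];return np.array([c*d[0]+s*d[1],-s*d[0]+c*d[1]])
def go(x,y,z):
    "tray x,y of TCP, world z -> shift (m), turn(deg) in tool axes; tool y along tray x, down"
    s=ctrl.get_state();R=Ro.from_quat(s["ee_rot"])
    c,sn=np.cos(T[2]),np.sin(T[2])
    G=Ro.from_matrix(np.array([[-sn,c,0],[c,sn,0],[0,0,-1]]).T)
    d=R.inv().apply(np.r_[t2w(x,y),z]-s["eef_pos"])/1000
    print("at",w2t(s["eef_pos"]).round(1),s["eef_pos"].round(1),"F",s["wrist_force"].round(1),"t",round(s["time_s"],2),"grip",round(s["grip_width"],2))
    print("shift",d.round(4),"turn",np.degrees((R.inv()*G).as_rotvec()).round(2))
E
python3 -c "
from h import *
go(-10,-30,300)"
```

```text
at [-228.2 -769.2] [ 251.  -653.4  227.9] F [ 0.7 -0.2 -0.1] t 0.5 grip 1.0
shift [ 0.5093 -0.5785 -0.0721] turn [ -0.    -0.   -65.09]
```

Call:
jog_arm:
  targets:
    - {"x":0.025,"y":-0.029,"z":-0.015,"wz":-6,"hand":0.76}
    - {"x":0.05,"y":-0.058,"z":-0.03,"wz":-12,"hand":0.76}
    - {"x":0.075,"y":-0.087,"z":-0.045,"wz":-18,"hand":0.76}
    - {"x":0.1,"y":-0.116,"z":-0.06,"wz":-24,"hand":0.76}
    - {"x":0.125,"y":-0.145,"z":-0.072,"wz":-30,"hand":0.76}

```text
schema error: expected keys wx, wy, wz, x, y, z, hand
```

```bash
python3 -c "
from h import *
go(-10,-30,300)"
```

```text
at [-228.2 -769.2] [ 251.  -653.4  227.9] F [ 0.7 -0.2 -0.1] t 0.5 grip 1.0
shift [ 0.5093 -0.5785 -0.0721] turn [ -0.    -0.   -65.09]
```

Call:
jog_arm:
  targets:
    - {"wx":0,"wy":0,"wz":-6,"x":0.025,"y":-0.029,"z":-0.015,"hand":0.76}
    - {"wx":0,"wy":0,"wz":-12,"x":0.05,"y":-0.058,"z":-0.03,"hand":0.76}
    - {"wx":0,"wy":0,"wz":-18,"x":0.075,"y":-0.087,"z":-0.045,"hand":0.76}
    - {"wx":0,"wy":0,"wz":-24,"x":0.1,"y":-0.116,"z":-0.06,"hand":0.76}
    - {"wx":0,"wy":0,"wz":-30,"x":0.125,"y":-0.145,"z":-0.072,"hand":0.76}

```text
time_s: 0.92
eef_pos: [316.0, -471.7, 301.0]
ee_rot: [0.901, 0.433, 0.0, 0.0]
wrist_force: [1.3, 0.1, 0.8]
grip_width: 0.669
gripper_force: 0.0
```

```bash
python3 -c "
from h import *
go(-10,-30,300)"
```

```text
at [-175.7 -583.5] [ 316.  -471.7  301. ] F [1.3 0.1 0.8] t 0.92 grip 0.67
shift [ 0.549  -0.18    0.0007] turn [ 4.000e-02  2.000e-02 -3.482e+01]
```

Call:
jog_arm:
  targets:
    - {"wx":0,"wy":0,"wz":-5,"x":0.038,"y":-0.012,"z":0,"hand":0.76}
    - {"wx":0,"wy":0,"wz":-10,"x":0.076,"y":-0.025,"z":0,"hand":0.76}
    - {"wx":0,"wy":0,"wz":-15,"x":0.114,"y":-0.037,"z":0,"hand":0.76}
    - {"wx":0,"wy":0,"wz":-20,"x":0.152,"y":-0.05,"z":0,"hand":0.76}
    - {"wx":0,"wy":0,"wz":-25,"x":0.19,"y":-0.062,"z":0,"hand":0.76}

```text
time_s: 1.33
eef_pos: [387.2, -284.7, 300.2]
ee_rot: [0.787, 0.617, 0.0, 0.0]
wrist_force: [0.7, -0.0, 0.1]
grip_width: 0.303
gripper_force: 0.0
```

```bash
python3 -c "
from h import *
go(-10,-30,300)"
```

```text
at [-117.4 -392.1] [ 387.2 -284.7  300.2] F [ 0.7 -0.   0.1] t 1.33 grip 0.3
shift [3.751e-01 4.380e-02 1.000e-04] turn [ 0.03  0.01 -9.87]
```

Call:
jog_arm:
  targets:
    - {"wx":0,"wy":0,"wz":-2,"x":0.04,"y":0.005,"z":0,"hand":0.76}
    - {"wx":0,"wy":0,"wz":-4,"x":0.08,"y":0.01,"z":0,"hand":0.76}
    - {"wx":0,"wy":0,"wz":-6,"x":0.12,"y":0.015,"z":0,"hand":0.76}
    - {"wx":0,"wy":0,"wz":-8,"x":0.16,"y":0.02,"z":0,"hand":0.76}
    - {"wx":0,"wy":0,"wz":-9.87,"x":0.2,"y":0.024,"z":0,"hand":0.76}

```text
time_s: 1.75
eef_pos: [459.0, -96.4, 300.3]
ee_rot: [0.731, 0.682, 0.0, 0.0]
wrist_force: [1.3, -0.9, -1.0]
grip_width: 0.241
gripper_force: 0.0
```

Call:
jog_arm:
  targets:
    - {"wx":0,"wy":0,"wz":0,"x":0.04,"y":-0.002,"z":0,"hand":0.76}
    - {"wx":0,"wy":0,"wz":0,"x":0.08,"y":-0.004,"z":0,"hand":0.76}
    - {"wx":0,"wy":0,"wz":0,"x":0.12,"y":-0.006,"z":0,"hand":0.76}
    - {"wx":0,"wy":0,"wz":0,"x":0.15,"y":-0.008,"z":0,"hand":0.76}
    - {"wx":0,"wy":0,"wz":0,"x":0.16,"y":-0.01,"z":0,"hand":0.76}

```text
time_s: 2.17
eef_pos: [460.0, 65.2, 300.2]
ee_rot: [0.731, 0.682, 0.0, -0.0]
wrist_force: [-0.2, 0.7, -0.2]
grip_width: 0.241
gripper_force: 0.0
```

```bash
python3 -c "
from h import *
go(-38,-30,60)
s=ctrl.get_state();c=ctrl.camera('wrist');cv2.imwrite('pics/w1.png',c['img']);print(c['K'],c['T_tool_cam'],s['joints'])
import pickle;pickle.dump((s,c),open('w1.pkl','wb'))
for t in ['cap_a_center','vial_mid','tray']:
  for r in ctrl.silhouettes(t,c): print(t,r['conf'],r['box'])
"
```

```text
at [-68.5 -38. ] [460.   65.2 300.2] F [-0.2  0.7 -0.2] t 2.17 grip 0.24
shift [0.0079 0.0304 0.2402] turn [ 0.03 -0.03 -0.08]
[[373.76155953   0.         282.81065719]
 [  0.         373.76155953 203.78987499]
 [  0.           0.           1.        ]] [[-4.61402193e-04  9.72299490e-01  2.33738076e-01  6.54285864e+01]
 [ 9.99999834e-01  5.29136060e-04 -2.27077275e-04 -5.33469251e-02]
 [-3.44466363e-04  2.33737932e-01 -9.72299573e-01 -1.55367619e+02]
 [ 0.00000000e+00  0.00000000e+00  0.00000000e+00  1.00000000e+00]] [ 9.03212248e-02 -1.00639358e-01  2.14292096e+00  5.44552911e-04
  1.09874916e+00  1.59451345e-01]
vial_mid 0.86 [436.4, 151.9, 35.9, 29.9]
tray 0.57 [350.9, 125.9, 280.5, 250.2]
tray 0.17 [541.6, 232.9, 35.6, 57.1]
```

View pics/w1.png

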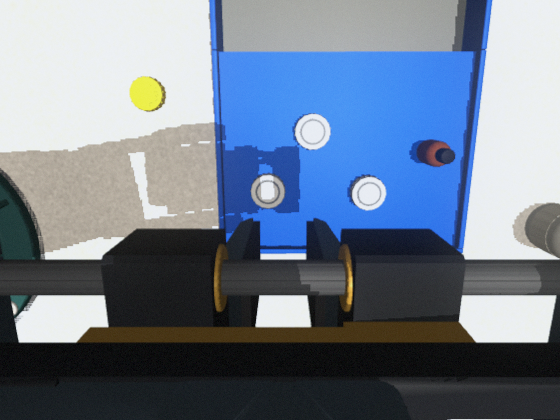

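The wrist view is clear. The caps are at (312,131), (267,191) and (369,193), the vial base is about (430,153), and the open edge is at row 52 from column 218 to 474.

```bash
cat >> h.py <<'E'
def wcam(s,c):
    A=np.eye(4);A[:3,:3]=Ro.from_quat(s["ee_rot"]).as_matrix();A[:3,3]=s["eef_pos"]
    c["camera_from_world"]=np.linalg.inv(A@np.array(c["T_tool_cam"]));return c
E
python3 - <<'E'
from h import *
import pickle
s,c=pickle.load(open('w1.pkl','rb'));wcam(s,c);im=c["img"].astype(int)
for n,u in dict(eL=(218,52),eR=(472,52),).items(): b=back(c,u,40);print(n,b.round(1),w2t(b).round(1))
b=back(c,(464,251),52);print("corner 140,-130",w2t(b).round(1))
for n,u in dict(b=(312,131),a=(267,191),c=(369,193)).items():b=back(c,u,55);print(n,w2t(b).round(1))
b=back(c,(428,153),55);print("vial",w2t(b).round(1))
E
```

```text
eL [401.8 197.9  40. ] [-135.6   90.4]
eR [665.9 179.4  40. ] [129.1  90. ]
corner 140,-130 [ 139.  -125.5]
b [-37.5  10. ]
a [-85.7 -54.3]
c [ 26.  -56.8]
vial [ 86.7 -13.3]
```

Call:
jog_arm:
  targets:
    - {"wx":0,"wy":0,"wz":0,"x":0.006,"y":0.031,"z":0.02,"hand":0.76}
    - {"wx":0,"wy":0,"wz":0,"x":0.006,"y":0.031,"z":0.055,"hand":0.76}
    - {"wx":0,"wy":0,"wz":0,"x":0.006,"y":0.031,"z":0.09,"hand":0.76}
    - {"wx":0,"wy":0,"wz":0,"x":0.006,"y":0.031,"z":0.125,"hand":0.76}
    - {"wx":0,"wy":0,"wz":0,"x":0.006,"y":0.031,"z":0.16,"hand":0.76}

```text
time_s: 2.78
eef_pos: [491.6, 64.1, 138.6]
ee_rot: [0.733, 0.681, 0.0, 0.0]
wrist_force: [0.8, -1.1, -0.4]
grip_width: 0.238
gripper_force: 0.0
```

```bash
python3 -c "
from h import *
go(-37.5,-32,60)"
```

```text
at [-36.9 -36.9] [491.6  64.1 138.6] F [ 0.8 -1.1 -0.4] t 2.78 grip 0.24
shift [ 0.0049 -0.0007  0.0786] turn [ 0.03  0.   -0.33]
```

Call:
jog_arm:
  targets:
    - {"wx":0,"wy":0,"wz":0,"x":0.004,"y":-0.001,"z":0.025,"hand":0.76}
    - {"wx":0,"wy":0,"wz":0,"x":0.004,"y":-0.001,"z":0.045,"hand":0.76}
    - {"wx":0,"wy":0,"wz":0,"x":0.004,"y":-0.001,"z":0.062,"hand":0.76}
    - {"wx":0,"wy":0,"wz":0,"x":0.004,"y":-0.001,"z":0.072,"hand":0.76}
    - {"wx":0,"wy":0,"wz":0,"x":0.004,"y":-0.001,"z":0.078,"hand":0.76}

```text
time_s: 3.2
eef_pos: [490.5, 68.6, 60.8]
ee_rot: [0.733, 0.681, -0.001, -0.0]
wrist_force: [0.6, 0.6, 0.3]
grip_width: 0.24
gripper_force: 0.0
```

```bash
python3 -c "
from h import *
go(-37.5,85,60)"
```

```text
at [-38.3 -32.5] [490.5  68.6  60.8] F [0.6 0.6 0.3] t 3.2 grip 0.24
shift [0.1175 0.0002 0.0008] turn [-0.08  0.02 -0.31]
```

Call:
jog_arm:
  targets:
    - {"wx":0,"wy":0,"wz":0,"x":0.006,"y":0,"z":0.001,"hand":0.76}
    - {"wx":0,"wy":0,"wz":0,"x":0.014,"y":0,"z":0.001,"hand":0.76}
    - {"wx":0,"wy":0,"wz":0,"x":0.022,"y":0,"z":0.001,"hand":0.76}
    - {"wx":0,"wy":0,"wz":0,"x":0.03,"y":0,"z":0.001,"hand":0.76}
    - {"wx":0,"wy":0,"wz":0,"x":0.038,"y":0,"z":0.001,"hand":0.76}

```text
time_s: 3.62
eef_pos: [494.1, 108.9, 61.7]
ee_rot: [0.732, 0.681, 0.001, 0.0]
wrist_force: [0.1, -0.9, -0.1]
grip_width: 0.239
gripper_force: 0.1
```

Call:
jog_arm:
  targets:
    - {"wx":0,"wy":0,"wz":0,"x":0.008,"y":0,"z":0,"hand":0.76}
    - {"wx":0,"wy":0,"wz":0,"x":0.016,"y":0,"z":0,"hand":0.76}
    - {"wx":0,"wy":0,"wz":0,"x":0.024,"y":0,"z":0,"hand":0.76}
    - {"wx":0,"wy":0,"wz":0,"x":0.032,"y":0,"z":0,"hand":0.76}
    - {"wx":0,"wy":0,"wz":0,"x":0.04,"y":0,"z":0,"hand":0.76}

```text
time_s: 4.03
eef_pos: [496.5, 148.5, 61.0]
ee_rot: [0.732, 0.681, 0.0, 0.0]
wrist_force: [-0.1, -0.4, -0.2]
grip_width: 0.242
gripper_force: 0.1
```

```bash
python3 -c "
from h import *
go(-37.5,85,60)
c=ctrl.camera('scene');cv2.imwrite('pics/s2.png',cv2.resize(c['img'][130:310,200:440],None,fx=3,fy=3,interpolation=3))
"
```

```text
at [-37.8  47.6] [496.5 148.5  61. ] F [-0.1 -0.4 -0.2] t 4.03 grip 0.24
shift [0.0374 0.0002 0.001 ] turn [ 0.    0.   -0.21]
```

View pics/s2.png

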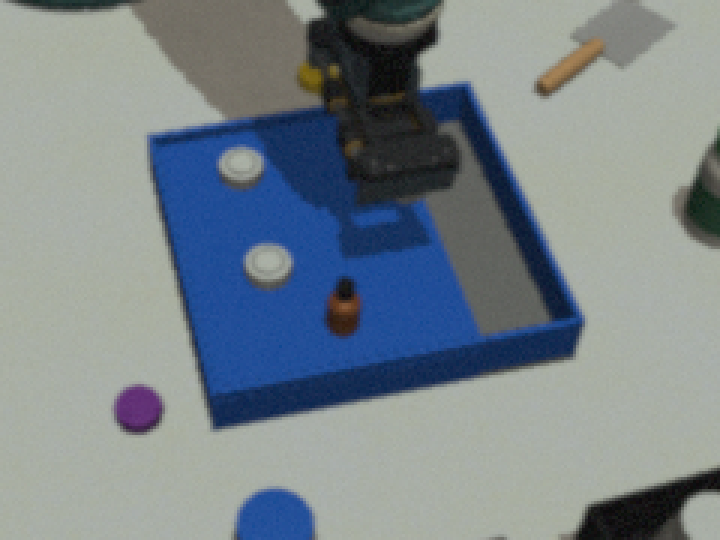

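Caps a and c and the vial have not moved. Cap b is hidden ahead of the fingers, so I'll keep pushing it over the edge.

Call:
jog_arm:
  targets:
    - {"wx":0,"wy":0,"wz":0,"x":0.008,"y":0,"z":0,"hand":0.76}
    - {"wx":0,"wy":0,"wz":0,"x":0.016,"y":0,"z":0,"hand":0.76}
    - {"wx":0,"wy":0,"wz":0,"x":0.024,"y":0,"z":0,"hand":0.76}
    - {"wx":0,"wy":0,"wz":0,"x":0.032,"y":0,"z":0,"hand":0.76}
    - {"wx":0,"wy":0,"wz":0,"x":0.04,"y":0,"z":0,"hand":0.76}

```text
time_s: 4.5
eef_pos: [499.3, 188.3, 60.9]
ee_rot: [0.732, 0.681, 0.0, -0.0]
wrist_force: [-0.9, 0.1, -1.1]
grip_width: 0.238
gripper_force: 0.0
```

Call:
jog_arm:
  targets:
    - {"wx":0,"wy":0,"wz":0,"x":0.004,"y":0,"z":0,"hand":0.76}
    - {"wx":0,"wy":0,"wz":0,"x":0.004,"y":0,"z":-0.01,"hand":0.76}
    - {"wx":0,"wy":0,"wz":0,"x":0.004,"y":0,"z":-0.035,"hand":0.76}
    - {"wx":0,"wy":0,"wz":0,"x":-0.01,"y":0,"z":-0.065,"hand":0.76}
    - {"wx":0,"wy":0,"wz":0,"x":-0.04,"y":0,"z":-0.09,"hand":0.76}

```text
time_s: 4.92
eef_pos: [496.8, 148.7, 153.1]
ee_rot: [0.731, 0.682, 0.0, 0.0]
wrist_force: [0.9, -1.2, 0.7]
grip_width: 0.244
gripper_force: 0.0
```

```bash
cat > look.py <<'E'
from h import *
import sys
go(*map(float,sys.argv[2:5]))
s=ctrl.get_state();c=ctrl.camera('wrist');wcam(s,c);cv2.imwrite(f'pics/{sys.argv[1]}.png',c['img'])
for r in ctrl.silhouettes('cap_a_center',c): print('wrist',round(r['conf'],2),r['box'],w2t(back(c,r['box'][:2],48)).round(),w2t(back(c,r['box'][:2],14)).round())
E
python3 look.py w2 -86 -92 150
```

```text
at [-37.5  47.8] [496.8 148.7 153.1] F [ 0.9 -1.2  0.7] t 4.92 grip 0.24
shift [-0.1398 -0.0483  0.003 ] turn [ 0.05 -0.03 -0.09]
```

View pics/w2.png

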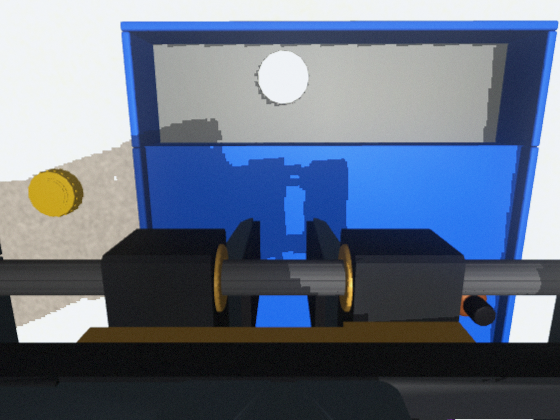

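Cap b lies flat in the trough at (283,77). Cap a is next.

Call:
jog_arm:
  targets:
    - {"wx":0,"wy":0,"wz":0,"x":-0.03,"y":-0.01,"z":0,"hand":0.76}
    - {"wx":0,"wy":0,"wz":0,"x":-0.065,"y":-0.022,"z":0,"hand":0.76}
    - {"wx":0,"wy":0,"wz":0,"x":-0.1,"y":-0.035,"z":0,"hand":0.76}
    - {"wx":0,"wy":0,"wz":0,"x":-0.13,"y":-0.045,"z":0,"hand":0.76}
    - {"wx":0,"wy":0,"wz":0,"x":-0.144,"y":-0.0485,"z":0,"hand":0.76}

```text
time_s: 5.43
eef_pos: [435.6, 5.4, 150.7]
ee_rot: [0.732, 0.681, -0.0, -0.0]
wrist_force: [0.1, 0.2, 0.2]
grip_width: 0.236
gripper_force: 0.0
```

```bash
python3 -c "
from h import *
go(-86,-96,60)"
```

```text
at [-88.8 -99.3] [435.6   5.4 150.7] F [0.1 0.2 0.2] t 5.43 grip 0.24
shift [0.0033 0.0029 0.0907] turn [-0.07  0.01 -0.29]
```

Call:
jog_arm:
  targets:
    - {"wx":0,"wy":0,"wz":0,"x":0.001,"y":0.002,"z":0.025,"hand":0.76}
    - {"wx":0,"wy":0,"wz":0,"x":0.001,"y":0.002,"z":0.05,"hand":0.76}
    - {"wx":0,"wy":0,"wz":0,"x":0.001,"y":0.002,"z":0.07,"hand":0.76}
    - {"wx":0,"wy":0,"wz":0,"x":0.001,"y":0.002,"z":0.083,"hand":0.76}
    - {"wx":0,"wy":0,"wz":0,"x":0.001,"y":0.002,"z":0.09,"hand":0.76}

```text
time_s: 5.85
eef_pos: [438.7, 8.4, 59.4]
ee_rot: [0.732, 0.681, -0.001, -0.001]
wrist_force: [0.1, -0.6, 0.6]
grip_width: 0.239
gripper_force: 0.0
```

```bash
python3 -c "
from h import *
go(-86,88,60)"
```

```text
at [-85.9 -96.1] [438.7   8.4  59.4] F [ 0.1 -0.6  0.6] t 5.85 grip 0.24
shift [ 0.1841 -0.0009 -0.0006] turn [-0.14  0.   -0.24]
```

Call:
jog_arm:
  targets:
    - {"wx":0,"wy":0,"wz":0,"x":0.006,"y":0,"z":0,"hand":0.76}
    - {"wx":0,"wy":0,"wz":0,"x":0.014,"y":0,"z":0,"hand":0.76}
    - {"wx":0,"wy":0,"wz":0,"x":0.023,"y":0,"z":0,"hand":0.76}
    - {"wx":0,"wy":0,"wz":0,"x":0.032,"y":0,"z":0,"hand":0.76}
    - {"wx":0,"wy":0,"wz":0,"x":0.041,"y":0,"z":0,"hand":0.76}

```text
time_s: 6.27
eef_pos: [443.3, 50.5, 61.7]
ee_rot: [0.732, 0.681, 0.001, 0.0]
wrist_force: [-0.4, -0.0, 0.5]
grip_width: 0.242
gripper_force: 0.1
```

Call:
jog_arm:
  targets:
    - {"wx":0,"wy":0,"wz":0,"x":0.009,"y":0,"z":0,"hand":0.76}
    - {"wx":0,"wy":0,"wz":0,"x":0.018,"y":0,"z":0,"hand":0.76}
    - {"wx":0,"wy":0,"wz":0,"x":0.027,"y":0,"z":0,"hand":0.76}
    - {"wx":0,"wy":0,"wz":0,"x":0.036,"y":0,"z":0,"hand":0.76}
    - {"wx":0,"wy":0,"wz":0,"x":0.045,"y":0,"z":0,"hand":0.76}

```text
time_s: 6.68
eef_pos: [446.0, 95.1, 61.0]
ee_rot: [0.732, 0.681, -0.0, -0.0]
wrist_force: [-0.0, 0.1, 0.0]
grip_width: 0.24
gripper_force: 0.1
```

```bash
python3 -c "
from h import *
go(-86,88,60)"
```

```text
at [-84.6  -9.1] [446.   95.1  61. ] F [-0.   0.1  0. ] t 6.68 grip 0.24
shift [ 0.0971 -0.0018  0.001 ] turn [-0.   -0.   -0.21]
```

Call:
jog_arm:
  targets:
    - {"wx":0,"wy":0,"wz":0,"x":0.009,"y":0,"z":0,"hand":0.76}
    - {"wx":0,"wy":0,"wz":0,"x":0.018,"y":0,"z":0,"hand":0.76}
    - {"wx":0,"wy":0,"wz":0,"x":0.027,"y":0,"z":0,"hand":0.76}
    - {"wx":0,"wy":0,"wz":0,"x":0.036,"y":0,"z":0,"hand":0.76}
    - {"wx":0,"wy":0,"wz":0,"x":0.045,"y":0,"z":0,"hand":0.76}

```text
time_s: 7.1
eef_pos: [449.2, 139.9, 60.9]
ee_rot: [0.732, 0.681, -0.0, -0.0]
wrist_force: [0.1, -0.4, 0.1]
grip_width: 0.242
gripper_force: 0.1
```

Call:
jog_arm:
  targets:
    - {"wx":0,"wy":0,"wz":0,"x":0.01,"y":0,"z":0,"hand":0.76}
    - {"wx":0,"wy":0,"wz":0,"x":0.02,"y":0,"z":0,"hand":0.76}
    - {"wx":0,"wy":0,"wz":0,"x":0.03,"y":0,"z":0,"hand":0.76}
    - {"wx":0,"wy":0,"wz":0,"x":0.04,"y":0,"z":0,"hand":0.76}
    - {"wx":0,"wy":0,"wz":0,"x":0.05,"y":0,"z":0,"hand":0.76}

```text
time_s: 7.52
eef_pos: [452.8, 189.9, 60.9]
ee_rot: [0.732, 0.681, -0.0, -0.0]
wrist_force: [0.2, -0.5, 0.3]
grip_width: 0.242
gripper_force: 0.0
```

Call:
jog_arm:
  targets:
    - {"wx":0,"wy":0,"wz":0,"x":0.004,"y":0,"z":0,"hand":0.76}
    - {"wx":0,"wy":0,"wz":0,"x":0.004,"y":0,"z":-0.01,"hand":0.76}
    - {"wx":0,"wy":0,"wz":0,"x":0.004,"y":0,"z":-0.035,"hand":0.76}
    - {"wx":0,"wy":0,"wz":0,"x":-0.01,"y":0,"z":-0.065,"hand":0.76}
    - {"wx":0,"wy":0,"wz":0,"x":-0.04,"y":0,"z":-0.09,"hand":0.76}

```text
time_s: 7.93
eef_pos: [450.3, 149.8, 153.1]
ee_rot: [0.731, 0.682, 0.0, 0.0]
wrist_force: [0.7, -0.9, 0.6]
grip_width: 0.24
gripper_force: 0.0
```

```bash
python3 look.py w3 26 -98 150
```

```text
at [-84.   45.7] [450.3 149.8 153.1] F [ 0.7 -0.9  0.6] t 7.93 grip 0.24
shift [-0.1435  0.1103  0.0031] turn [ 0.04 -0.03 -0.1 ]
```

View pics/w3.png

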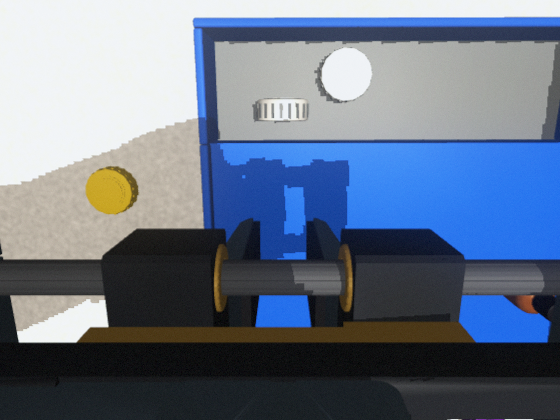

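Cap a is in the trough but seems to stand on its rim at (282,110). I'll check that later and go on to cap c.

Call:
jog_arm:
  targets:
    - {"wx":0,"wy":0,"wz":0,"x":-0.025,"y":0.019,"z":0,"hand":0.76}
    - {"wx":0,"wy":0,"wz":0,"x":-0.055,"y":0.042,"z":0,"hand":0.76}
    - {"wx":0,"wy":0,"wz":0,"x":-0.085,"y":0.065,"z":0,"hand":0.76}
    - {"wx":0,"wy":0,"wz":0,"x":-0.115,"y":0.088,"z":0,"hand":0.76}
    - {"wx":0,"wy":0,"wz":0,"x":-0.139,"y":0.109,"z":0,"hand":0.76}

```text
time_s: 8.45
eef_pos: [549.3, 0.4, 151.0]
ee_rot: [0.732, 0.681, -0.0, -0.0]
wrist_force: [0.7, 1.1, -0.4]
grip_width: 0.242
gripper_force: 0.0
```

```bash
python3 -c "
from h import *
go(26,-98,60)"
```

```text
at [ 24.9 -96.6] [5.493e+02 4.000e-01 1.510e+02] F [ 0.7  1.1 -0.4] t 8.45 grip 0.24
shift [-0.0014  0.0011  0.091 ] turn [-0.01  0.   -0.27]
```

Call:
jog_arm:
  targets:
    - {"wx":0,"wy":0,"wz":0,"x":-0.003,"y":0.001,"z":0.025,"hand":0.76}
    - {"wx":0,"wy":0,"wz":0,"x":-0.003,"y":0.001,"z":0.05,"hand":0.76}
    - {"wx":0,"wy":0,"wz":0,"x":-0.003,"y":0.001,"z":0.07,"hand":0.76}
    - {"wx":0,"wy":0,"wz":0,"x":-0.003,"y":0.001,"z":0.083,"hand":0.76}
    - {"wx":0,"wy":0,"wz":0,"x":-0.003,"y":0.001,"z":0.09,"hand":0.76}

```text
time_s: 8.87
eef_pos: [548.4, -0.5, 59.3]
ee_rot: [0.732, 0.681, -0.001, -0.001]
wrist_force: [0.8, 0.5, -0.1]
grip_width: 0.239
gripper_force: 0.0
```

```bash
python3 -c "
from h import *
go(26,88,60)"
```

```text
at [ 24.2 -97.5] [ 5.484e+02 -5.000e-01  5.930e+01] F [ 0.8  0.5 -0.1] t 8.87 grip 0.24
shift [ 0.1856  0.0011 -0.0007] turn [-0.13  0.   -0.23]
```

Call:
jog_arm:
  targets:
    - {"wx":0,"wy":0,"wz":0,"x":0.006,"y":0.001,"z":0,"hand":0.76}
    - {"wx":0,"wy":0,"wz":0,"x":0.014,"y":0.001,"z":0,"hand":0.76}
    - {"wx":0,"wy":0,"wz":0,"x":0.023,"y":0.001,"z":0,"hand":0.76}
    - {"wx":0,"wy":0,"wz":0,"x":0.032,"y":0.001,"z":0,"hand":0.76}
    - {"wx":0,"wy":0,"wz":0,"x":0.041,"y":0.001,"z":0,"hand":0.76}

```text
time_s: 9.28
eef_pos: [553.9, 41.6, 61.8]
ee_rot: [0.732, 0.681, 0.001, 0.0]
wrist_force: [0.8, -0.5, 0.2]
grip_width: 0.24
gripper_force: 0.1
```

Call:
jog_arm:
  targets:
    - {"wx":0,"wy":0,"wz":0,"x":0.009,"y":0,"z":0,"hand":0.76}
    - {"wx":0,"wy":0,"wz":0,"x":0.018,"y":0,"z":0,"hand":0.76}
    - {"wx":0,"wy":0,"wz":0,"x":0.027,"y":0,"z":0,"hand":0.76}
    - {"wx":0,"wy":0,"wz":0,"x":0.036,"y":0,"z":0,"hand":0.76}
    - {"wx":0,"wy":0,"wz":0,"x":0.045,"y":0,"z":0,"hand":0.76}

```text
time_s: 9.7
eef_pos: [556.6, 86.1, 61.0]
ee_rot: [0.732, 0.681, 0.0, 0.0]
wrist_force: [0.7, 0.7, 0.4]
grip_width: 0.237
gripper_force: 0.2
```

```bash
python3 -c "
from h import *
go(26,88,60)"
```

```text
at [ 26.4 -10.6] [556.6  86.1  61. ] F [0.7 0.7 0.4] t 9.7 grip 0.24
shift [ 0.0986 -0.0008  0.001 ] turn [ 0.   -0.   -0.21]
```

Call:
jog_arm:
  targets:
    - {"wx":0,"wy":0,"wz":0,"x":0.009,"y":0,"z":0,"hand":0.76}
    - {"wx":0,"wy":0,"wz":0,"x":0.018,"y":0,"z":0,"hand":0.76}
    - {"wx":0,"wy":0,"wz":0,"x":0.027,"y":0,"z":0,"hand":0.76}
    - {"wx":0,"wy":0,"wz":0,"x":0.036,"y":0,"z":0,"hand":0.76}
    - {"wx":0,"wy":0,"wz":0,"x":0.045,"y":0,"z":0,"hand":0.76}

```text
time_s: 10.12
eef_pos: [559.9, 130.9, 60.9]
ee_rot: [0.732, 0.681, -0.0, -0.0]
wrist_force: [-0.2, -0.7, -0.3]
grip_width: 0.241
gripper_force: 0.1
```

Call:
jog_arm:
  targets:
    - {"wx":0,"wy":0,"wz":0,"x":0.01,"y":0,"z":0,"hand":0.76}
    - {"wx":0,"wy":0,"wz":0,"x":0.02,"y":0,"z":0,"hand":0.76}
    - {"wx":0,"wy":0,"wz":0,"x":0.03,"y":0,"z":0,"hand":0.76}
    - {"wx":0,"wy":0,"wz":0,"x":0.04,"y":0,"z":0,"hand":0.76}
    - {"wx":0,"wy":0,"wz":0,"x":0.05,"y":0,"z":0,"hand":0.76}

```text
time_s: 10.53
eef_pos: [563.5, 181.0, 60.9]
ee_rot: [0.732, 0.681, 0.0, 0.0]
wrist_force: [0.3, -0.3, 0.4]
grip_width: 0.241
gripper_force: 0.0
```

Call:
jog_arm:
  targets:
    - {"wx":0,"wy":0,"wz":0,"x":0.004,"y":0,"z":0,"hand":0.76}
    - {"wx":0,"wy":0,"wz":0,"x":0.004,"y":0,"z":-0.01,"hand":0.76}
    - {"wx":0,"wy":0,"wz":0,"x":0.004,"y":0,"z":-0.035,"hand":0.76}
    - {"wx":0,"wy":0,"wz":0,"x":-0.01,"y":0,"z":-0.07,"hand":0.76}
    - {"wx":0,"wy":0,"wz":0,"x":-0.04,"y":0,"z":-0.105,"hand":0.76}

```text
time_s: 10.95
eef_pos: [560.6, 143.6, 164.4]
ee_rot: [0.731, 0.682, -0.0, -0.0]
wrist_force: [0.9, -0.2, 0.6]
grip_width: 0.24
gripper_force: 0.0
```

Call:
jog_arm:
  targets:
    - {"wx":0,"wy":0,"wz":0,"x":-0.02,"y":-0.01,"z":-0.02,"hand":0.76}
    - {"wx":0,"wy":0,"wz":0,"x":-0.05,"y":-0.02,"z":-0.045,"hand":0.76}
    - {"wx":0,"wy":0,"wz":0,"x":-0.075,"y":-0.03,"z":-0.07,"hand":0.76}
    - {"wx":0,"wy":0,"wz":0,"x":-0.09,"y":-0.035,"z":-0.09,"hand":0.76}
    - {"wx":0,"wy":0,"wz":0,"x":-0.09,"y":-0.035,"z":-0.09,"hand":0.76}

```text
time_s: 11.37
eef_pos: [519.9, 53.4, 257.2]
ee_rot: [0.733, 0.681, 0.002, 0.002]
wrist_force: [0.7, 0.2, 1.7]
grip_width: 0.238
gripper_force: 0.0
```

```bash
python3 look.py w4 26 -98 150
```

```text
at [ -8.  -45.7] [519.9  53.4 257.2] F [0.7 0.2 1.7] t 11.37 grip 0.24
shift [-0.0521  0.0337  0.1074] turn [ 0.32 -0.02 -0.33]
wrist 0.96 [317.0, 12.3, 40.8, 24.6] [ 25. 108.] [ 28. 116.]
```

View pics/w4.png

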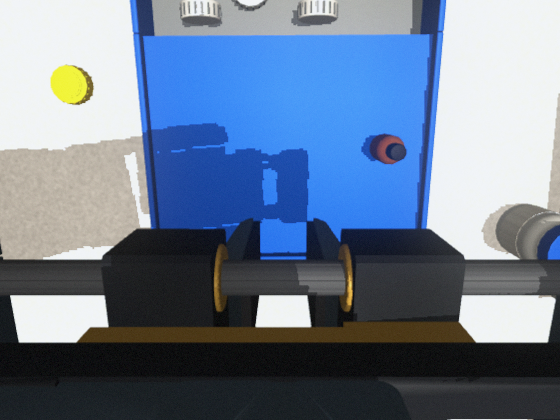

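Caps a and c seem to lean on the step, with cap b flat beyond them. The vial is still standing. I'll hold still, then check them from outside.

Call:
jog_arm:
  targets:
    - {"wx":0,"wy":0,"wz":0,"x":-0.02,"y":-0.01,"z":-0.01,"hand":0.76}
    - {"wx":0,"wy":0,"wz":0,"x":-0.05,"y":-0.02,"z":-0.02,"hand":0.76}
    - {"wx":0,"wy":0,"wz":0,"x":-0.08,"y":-0.03,"z":-0.03,"hand":0.76}
    - {"wx":0,"wy":0,"wz":0,"x":-0.1,"y":-0.03,"z":-0.03,"hand":0.76}
    - {"wx":0,"wy":0,"wz":0,"x":-0.1,"y":-0.03,"z":-0.03,"hand":0.76}

```text
time_s: 11.88
eef_pos: [481.8, -43.9, 282.3]
ee_rot: [0.733, 0.681, -0.0, -0.0]
wrist_force: [-0.5, -1.1, -0.1]
grip_width: 0.243
gripper_force: 0.0
```

Call:
jog_arm:
  targets:
    - {"wx":0,"wy":0,"wz":0,"x":0,"y":0,"z":0,"hand":0.76}
    - {"wx":0,"wy":0,"wz":0,"x":0,"y":0,"z":0,"hand":0.76}
    - {"wx":0,"wy":0,"wz":0,"x":0,"y":0,"z":0,"hand":0.76}
    - {"wx":0,"wy":0,"wz":0,"x":0,"y":0,"z":0,"hand":0.76}
    - {"wx":0,"wy":0,"wz":0,"x":0,"y":0,"z":0,"hand":0.76}

```text
time_s: 12.3
eef_pos: [482.3, -41.3, 282.3]
ee_rot: [0.732, 0.682, -0.0, -0.0]
wrist_force: [-0.3, -0.2, -0.3]
grip_width: 0.243
gripper_force: 0.0
```

Run:
```python
from h import *
f=lambda i,x:cv2.resize(i[140:290,x:x+200],None,fx=2,fy=2,interpolation=3)
a=ctrl.camera('scene');b=ctrl.camera('side')
for _ in range(8):d=ctrl.camera('scene')
D=cv2.absdiff(cv2.GaussianBlur(a['img'],(5,5),0),cv2.GaussianBlur(d['img'],(5,5),0))
print("diff tray",D[150:275,245:400].max())
cv2.imwrite('pics/f.png',np.vstack([np.hstack([f(a['img'],240),f(b['img'],190)])]))
for n,c,pts in (('scene',a,None),('side',b,None)):
    print(n,'bounds', proj(c,[list(t2w(x,y))+[25] for x,y in ((-85,105),(-37,140),(26,105))]).round())
    for r in ctrl.silhouettes('cap_a_center',(d if n=='scene' else c)):
        if r['conf']>.3:
            B=back(c,r['box'][:2],25);print(n,round(r['conf'],2),np.round(r['box']),w2t(B).round(),c['img'][r['region']].mean(0).round())
```

```text
diff tray 11
scene bounds [[339. 182.]
 [357. 192.]
 [352. 213.]]
scene 0.5 [247. 268.  16.  15.] [ 126. -182.] [103.  52.  88.]
side bounds [[237. 183.]
 [253. 175.]
 [275. 180.]]Traceback (most recent call last):
  File "<stdin>", line 10, in <module>
ValueError: only the last four pictures can be asked about
```

View pics/f.png

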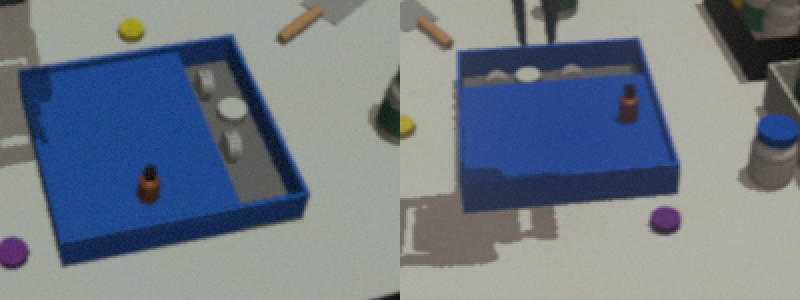

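All three caps are in the trough and still. Caps a and c rest on their rims, with centres about 25 mm high, under the 36 mm limit. The vial is standing and the arm is clear.

```bash
python3 -c "
from station import ctrl
print(ctrl.sign_off())"
```

```text
the job is handed in; nothing more can be done
None
```

I swept all three white caps into the trough, left the vial standing, and handed the job in at about 13 s; sign-off returned no verdict, and two caps came to rest on their rims (about 25 mm centre height, limit 36 mm).

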